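# Hold the laundry's spring-return key switch turned

### The job

Swing the flap of the grey key-switch box up and back past upright, so that it stays open, then take the key with the square head out of the wooden key stand and push it fully home into the lock under the flap; the pins in the lock are sticky, so press and rock the key a little until its collar sits on the lock face. Then turn the key clockwise, seen from above, a quarter turn to its stop against the spring, and finish while still holding it there, because it springs back when let go. Leave the round-headed key in the stand, and do not disturb the tin, the timer and the dropper bottle.

Things in the scene. Friction and masses are not known exactly. Their poses are not given: they have to be found in the camera images.
- switch_box: Grey metal box fixed to the worktop, 170 (x) x 200 (y) x 72 (z) mm, plus the white flap on top. Origin: centre of its underside; z up; its front (robot side) faces -x. Under the flap is a recess: 6 mm walls up to z = 72 mm round a deck at z = 44 mm; the lock is in the deck.
- keyway (a point): Centre of the lock's face (35 mm metal disc) at (-10, 0, 47) mm in the box's frame, box's axes. At lock = 0 the slot, straight down, is 16 mm long along box x, 5.5 mm wide, its dished mouth 23 x 12.5 mm, 3.5 mm deep. Sticky pins 11 and 18 mm down take up to about 20 N of straight push, or half that while rocking the key 0.1 rad. Key fully home: tip 26 mm below this point.
- lock (a joint): Turn of the lock's core about the vertical: 0 at rest, grows clockwise seen from above, stop at 1.55 rad (-0.25 the other way). A return spring of 0.06 N m/rad brings it back to 0. The key has about 0.15 rad of play in the slot.
- flap (a joint): Opening of the white flap that covers the box: 0 shut, pi/2 upright, stop at 1.85 rad. Its hinge is stiff (0.4 N m), so it stays where it is left.
- flap_hinge (a point): Middle of the flap's hinge line, which runs along the box's y at (84, 0, 75) mm in the box's frame. The flap is a 169 x 200 x 5 mm plate that reaches from here to the front.
- flap_handle (a point): Middle of the flap's handle, a round steel bar 10 mm thick along the box's y, straight for 90 mm, 42 mm out from the flap's free edge and in its plane, so a finger fits in between; 211 mm from the hinge line. Turns with the flap.
- key: The right key: square black head, steel blade; stands blade down in one slot of the stand. Origin: middle of its tip; z up, x along the blade's width. Blade 14 (x) x 4 (y) x 26 mm, tip tapered; collar 22 x 18 mm from z = 26 to 30 mm; head 28 mm wide (x), 10 mm thick (y), z = 30 to 68 mm. About 40 g. A half turn about z makes no difference.
- key_bow (a point): Middle of the key's square head, the place to grip it, 51 mm above the key's origin; axes as the key's.
- spare_key: The wrong key, to be left in the stand: like the other, but a round head 40 mm across and a blade 18 mm wide, which does not fit. Origin at its tip.
- key_stand: Block of light wood fixed to the worktop, 56 (x) x 124 (y) x 34 (z) mm, with two slots 76 mm apart along its y; in each stands a key with its blade's width along the stand's x and its tip 8 mm above the worktop. Origin: centre of its underside.
- polish_tin: Round tin with a tan lid, 65 mm across, 29 mm high. Leave alone.
- dial_timer: Round wind-up timer, 65 mm across, 49 mm high. Leave alone.
- stain_dropper: Small brown dropper bottle, 33 mm across, 102 mm high. Leave alone.
Not all that is in view belongs to the job. Leave any blue look-alike of the key_stand alone.

How it is judged:
On the way, in this order (a step that is already met when the one before it is completed fails the run):
1. the flap is swung open (value of joint flap above 1.3 rad), for 0.2 s.
2. the square-headed key is drawn out of the stand by the fingers (z of key in the frame of key_stand above 0.036 m and contact force between the fingers and key above 1 N), for 0.1 s.
3. the key is fully home in the lock, not yet turned (z of key in the frame of keyway below -0.023 m and horizontal distance between key and keyway below 0.004 m and value of joint lock below 0.6 rad), for 0.05 s.
At the end, for the whole second after the job is handed in: The lock is held turned by at least 1.25 rad (its stop is at 1.55) and at rest, the key upright within 0.15 rad and in the lock to within 3 mm of fully home, gripped by the fingers with more than 1 N, and the flap still open by more than 1.2 rad (value of joint lock above 1.25 rad and velocity of joint lock between -0.2 and 0.2 rad/s and z of key in the frame of keyway below -0.023 m and horizontal distance between key and keyway below 0.004 m and angle between key's own z axis and vertical below 0.15 rad and contact force between the fingers and key above 1 N and value of joint flap above 1.2 rad); the arm keeps its last pose, push and grip.
It fails at once if the round-headed key is taken or pushed out of its place (distance of spare_key from where it was at the start of the episode above 0.015 m).
It fails at once if the tin is pushed away (distance of polish_tin from where it was at the start of the episode above 0.03 m).
It fails at once if the timer is pushed away (distance of dial_timer from where it was at the start of the episode above 0.03 m).
It fails at once if the dropper bottle is pushed away or tipped (distance of stain_dropper from where it was at the start of the episode above 0.03 m or angle between stain_dropper's own z axis and vertical above 0.5 rad).
It also fails if it takes over 72 s, if anything falls off the work surface, if the arm or the gripper's body presses on something with over 40 N, if the wrist force passes 120 N, or if a joint passes its speed limit or range.

### The arm

A 7-joint arm with a two-finger parallel gripper is mounted at the origin on a cart in front of the work surface, level with it; the furniture and walls round the work are solid. World frame = base frame: x ahead of the robot, y to its left, z up, the work surface at z = 0. Lengths are in m, angles in rad, forces in N, time in s.
With the tool pointing down it reaches from about 0.4 to 0.85 m from the base axis. Payload 10.4 kg.
Tool frame: the origin (TCP) lies on the centre line of the jaws, within the pads' length; the fingertips stand r.tip_extent ahead of it and the grasp point (between the pads) lies 3 mm ahead of it (r.tip_extent is the distance from the TCP to the fingertips, in m); z points along the fingers, y is the direction in which the jaws open and shut (so a half turn about z gives the same grasp; the last joint's range is limited). The gripper opens to 87 mm and grips with 3 to 60 N. Pads are 19 mm wide; open, the fingers measure 117 mm over their backs; the gripper's body (75 mm by 190 mm) begins 51 mm behind the grasp point.
Start: joints at [1.189, 0.332, -0.065, 1.46, 0.022, 1.35, -0.088], TCP at [0.219, -0.585, 0.245] pointing down, gripper open.
Joint ranges: [-2.6, 2.6], [-0.5, 2.12], [-1.47, 1.34], [0.16, 2.42], [-1.27, 4.41], [0.06, 2.06], [-2.6, 2.6]. Speed limits (rad/s): [2.22, 2.22, 2.79, 2.79, 3.14, 3.14, 3.14].

### API

Orientations are given as a unit quaternion [x, y, z, w].
In Python, from bench import r gives the robot as it stands. The module is installed in compiled form; this text tells all that it offers.
- The arm moves only by the shell command python3 -m jog 'ROWS' [FORCE]. ROWS is JSON, a list of rows, each a list of 5 numbers: the shift along the tool's x, y, z in cm, then the turn about the tool's z in rad, then the closure, from 0 (fully open) to 1 (shut). A call has exactly 10 rows; each row shifts and turns the pose as measured when the row begins, along the tool's axes as they then stand; what a row does not reach is not made up. A row lasts 1/10 s, in which the tool goes at most 50 mm and 8.59 degrees, less where a joint would pass 70% of its speed; a pose out of reach is approached as far as the arm can. A call with a gripper value outside its range is refused whole. The fingers move at their own pace and stop on an object; FORCE is the grip in N (left out, the last holds). Time passes only in rows, so rows that do not move let the fingers close, or fill a call up. It gives the time, the measured TCP pose, the force and the opening at its end, in the units of the state.
- r.read_state(): the state, without advancing time (a new reading comes with each control period).
- r.camera(name): name is "scene" or "top" or "wrist"; returns a dict with "pixels" (400x640x3 uint8, red, green, blue), "fx", "fy", "cx", "cy" (pixels), "camera_from_world" (4x4, takes a point from world to camera coordinates). Camera axes: x right, y up, looking along -z (the intrinsics and any distortion apply to the point x, -y, -z); pixel columns grow to the right and rows downward; lengths in m; the calibration is good to about 2 mm. A picture is of the moment at which its call begins. There is no depth.
- r.close_job(): hands the job in, once; it reports no verdict.
The state is a dict: "time": time; "joint_positions": joint angles; "joint_vel": joint speeds; "joint_torque": joint torques, N m; "ee_pos": TCP position; "eef_rot": TCP orientation; "ft_force": force on the tool from outside, world axes, zero at the start; "torque": the same for the moment, N m; "width": finger opening in m.
Only numpy, scipy, OpenCV 4.12 (cv2) and the standard library are available. Lean on these libraries where they do the work, as an engineer would, in place of code of your own. Each camera call takes 0.05 s, during which the arm holds its last target. There are 200 camera calls.

## Working session

There is one attempt and no reset: what is moved stays moved. The work goes in short steps, Python scripts to look and compute and a shell command to move; the robot and the scene stay as the last step left them, time stands still between calls to the robot, and variables do not carry over. Pictures are saved under pics/ and viewed, about 8 in all and at most 12, crops included, and the job is handed in when it is done.

```bash
mkdir -p pics; cat > h.py <<'E'
from bench import r
import cv2, numpy as np
from scipy.spatial.transform import Rotation as R
def snap(n,f=None):
    c=r.camera(n); 
    if f: cv2.imwrite('pics/'+f,c['pixels'][:,:,::-1])
    return c
def ray(c,u,v):
    T=np.array(c['camera_from_world']); 
    d=np.array([(u-c['cx'])/c['fx'],-(v-c['cy'])/c['fy'],-1.0])
    return -T[:3,:3].T@T[:3,3], T[:3,:3].T@d
def onz(c,u,v,z):
    o,d=ray(c,u,v); return o+d*(z-o[2])/d[2]
def proj(c,p):
    T=np.array(c['camera_from_world']); q=T[:3,:3]@np.array(p)+T[:3,3]
    return c['cx']+c['fx']*q[0]/-q[2], c['cy']+c['fy']*(-q[1])/-q[2]
E
python3 - <<'E'
from h import *
a=snap('scene');b=snap('top')
cv2.imwrite('pics/a.png',a['pixels'][:,:,::-1]);cv2.imwrite('pics/b.png',b['pixels'][:,:,::-1])
for c in(a,b): print({k:v for k,v in c.items() if k!='pixels'})
s=r.read_state();print(s, r.tip_extent)
E
```

```text
{'fx': 478.32517930744405, 'fy': 478.32517930744405, 'cx': 318.29571848966134, 'cy': 201.56085517099598, 'camera_from_world': array([[ 0.51900663, -0.85468757,  0.01188573, -0.2695209 ],
       [ 0.36487244,  0.23409958,  0.90114676, -0.25158449],
       [-0.77298138, -0.46336437,  0.43335118, -1.3124798 ],
       [ 0.        ,  0.        ,  0.        ,  1.        ]])}
{'fx': 369.44553534659445, 'fy': 369.44553534659445, 'cx': 320.02655320764893, 'cy': 200.9404501773791, 'camera_from_world': array([[ 1.12812817e-01, -9.93616157e-01, -4.49226190e-04,
        -1.87123724e-02],
       [ 9.73267750e-01,  1.10411454e-01,  2.01393143e-01,
        -5.19848542e-01],
       [-2.00057881e-01, -2.31569450e-02,  9.79510388e-01,
        -1.22125418e+00],
       [ 0.00000000e+00,  0.00000000e+00,  0.00000000e+00,
         1.00000000e+00]])}
{'time': 0.1, 'joint_positions': array([ 1.18940805,  0.33275889, -0.06468919,  1.46084783,  0.02163732,
        1.34986855, -0.08848211]), 'joint_vel': array([-9.33293411e-04, -2.27289900e-03,  8.70300341e-05, -2.52611400e-04,
       -5.12652316e-05, -2.30330740e-03, -2.56438533e-03]), 'joint_torque': array([ 2.28634657e-03, -6.24543858e+01,  2.51442409e-02, -3.90714598e+01,
       -6.13504113e-02,  3.65109276e-02,  7.01256295e-05]), 'ee_pos': array([ 0.21933773, -0.58492501,  0.24386909]), 'eef_rot': array([ 9.83948695e-01,  1.78450594e-01, -1.51234560e-04, -5.73600577e-04]), 'ft_force': array([ 0.18455201, -0.31511466, -0.36489436]), 'torque': array([-0.03290968, -0.01011327, -0.03145541]), 'width': 0.08746441035001783} 0.022
```

View pics/a.png

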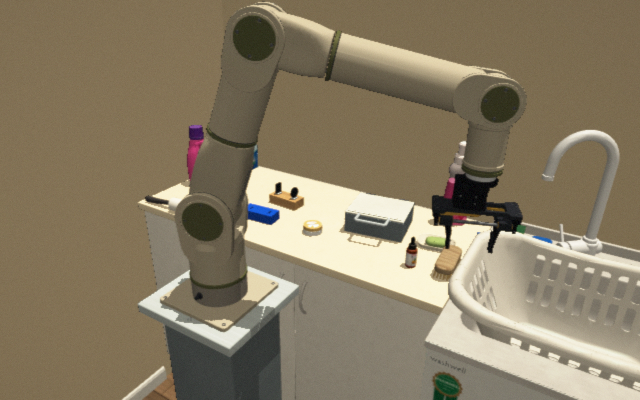

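View pics/b.png

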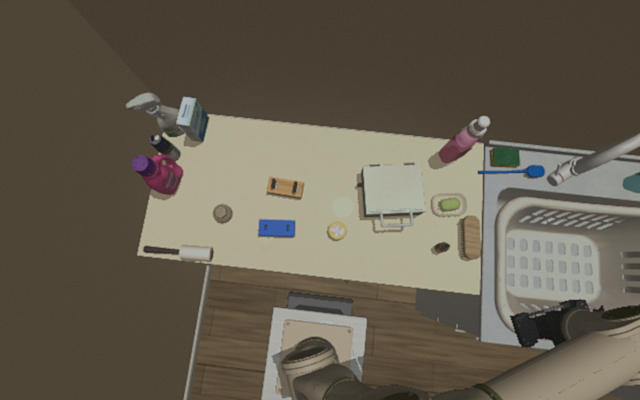

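Scene: grey box near (380,217) in scene / (393,190) in top, handle at (397,222) in top. The wooden stand is at (286,199) scene / (285,187) top, and the blue look-alike is at (262,213) / (277,228). The dropper is at (442,247), and the timer/tin are at (337,231) and (222,213). Next I'll enlarge and measure.

```bash
python3 - <<'E'
from h import *
a=cv2.imread('pics/a.png');b=cv2.imread('pics/b.png')
x=cv2.resize(b[160:260,205:465],None,fx=3,fy=3,interpolation=cv2.INTER_CUBIC)
y=cv2.resize(a[165:245,240:430],None,fx=4,fy=3.6,interpolation=cv2.INTER_CUBIC)
cv2.imwrite('pics/c.png',np.vstack([x,cv2.resize(y,(780,288))]))
cb=r.camera('top')
hsv=cv2.cvtColor(b,cv2.COLOR_BGR2HSV)
print(hsv[182,278],hsv[190,390],hsv[170,330],hsv[187,285])
def rects(m,c,z,box):
    x0,y0,x1,y1=box; mm=np.zeros_like(m); mm[y0:y1,x0:x1]=m[y0:y1,x0:x1]
    cs,_=cv2.findContours(mm,cv2.RETR_EXTERNAL,cv2.CHAIN_APPROX_NONE)
    k=max(cs,key=cv2.contourArea); P=np.array([onz(c,u,v,z)[:2] for u,v in k[:,0]]).astype(np.float32)
    print(cv2.contourArea(k),cv2.boundingRect(k),cv2.minAreaRect(P))
wood=cv2.inRange(hsv,(8,110,60),(20,255,255)); rects(wood,cb,.034,(255,170,315,205))
white=cv2.inRange(hsv,(0,0,130),(180,45,255))
rects(white,cb,.0775,(350,155,432,235))
print(onz(cb,337,231,.049),onz(cb,222,213,.029),onz(cb,442,247,.1),onz(cb,397,222,.0775),onz(cb,285,187,.034))
E
```

```text
[ 17 117 155] [ 30  23 176] [ 27  41 174] [ 17 117 166]
332.5 (267, 178, 36, 20) ((0.5580521821975708, 0.16967475414276123), (0.12097308039665222, 0.05473676696419716), 86.8143081665039)
6329.0 (350, 155, 82, 80) ((0.5660887360572815, -0.19838325679302216), (0.27475613355636597, 0.28542375564575195), 6.46876335144043)
[ 0.42219475 -0.02904345  0.049     ] [0.44222239 0.37584933 0.029     ] [ 0.40234371 -0.37033684  0.1       ] [ 0.47122673 -0.22420829  0.0775    ] [0.55846573 0.16894415 0.034     ]
```

View pics/c.png

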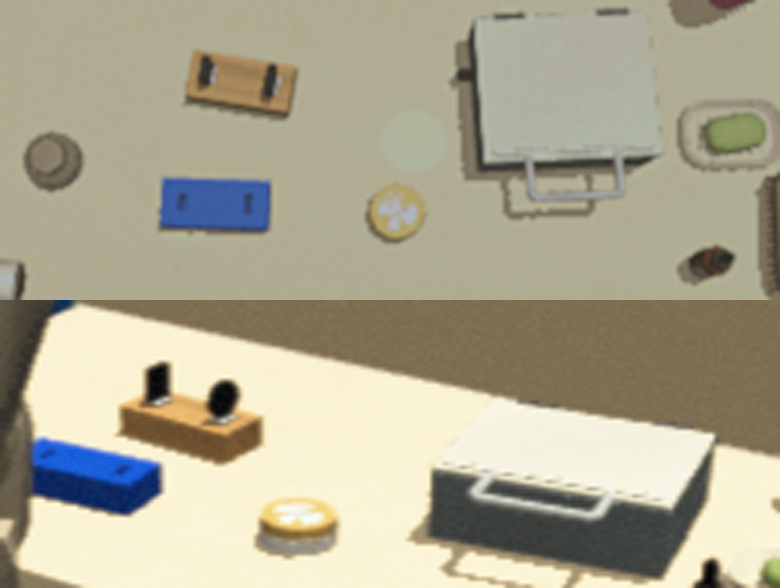

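The square head is at top (273.5,184), scene crop (158,382). The round one is at top (295.5,187.5). The blue block holds no keys, so the wooden stand's left key (larger y) is the one I want. Next, the box pose from the flap corners.

```bash
python3 - <<'E'
from h import *
c=r.camera('top'); P=[onz(c,u,v,.0775)[:2] for u,v in [(362.3,165.7),(420.5,164),(425,212.3),(366,214.3)]]
P=np.array(P);print(P);print([np.linalg.norm(P[i]-P[i-1]) for i in range(4)])
print('hdl',onz(c,205+525/3,160+197/3,.075),onz(c,205+622/3,160+195/3,.075))
rect=cv2.minAreaRect(P.astype(np.float32));print(rect)
# yaw of box x from front->back
e=(P[0]+P[1]-P[2]-P[3]); e2=(P[0]+P[3]-P[1]-P[2]); print('yaw',np.arctan2(e[1],e[0]),np.arctan2(-e2[0],e2[1]))
# circles keyheads by top & scene rays
a=r.camera('scene')
def tri(pa,pb):
    o1,d1=ray(a,*pa);o2,d2=ray(c,*pb)
    A=np.stack([d1,-d2],1);s=np.linalg.lstsq(A,o2-o1,rcond=None)[0];return o1+d1*s[0],o2+d2*s[1]
print('sq',tri((240+157/780*190,165+(382-300)/288*80),(273.5,184)))
print('rd',tri((240+223/780*190,165+(398-300)/288*80),(295.5,187.5)))
E
```

```text
[[ 0.65331279 -0.09139634]
 [ 0.6820308  -0.29042205]
 [ 0.51465518 -0.31531578]
 [ 0.48552948 -0.11900254]]
[np.float64(0.17003923532853948), np.float64(0.20108694230155927), np.float64(0.16921671493972937), np.float64(0.19846206986650303)]
hdl [ 0.45290386 -0.16913028  0.075     ] [ 0.46732668 -0.27632824  0.075     ]
((0.5839840173721313, -0.2033560574054718), (0.1700180619955063, 0.20114602148532867), 8.439034461975098)
yaw 0.15537927356335918 0.14528330433746886
sq (array([0.56139459, 0.20431007, 0.05688265]), array([0.55927781, 0.20716285, 0.05683071]))
rd (array([0.55638642, 0.12749474, 0.05925889]), array([0.55495165, 0.12949493, 0.05911406]))
```

Checks: the flap measures 0.201 x 0.170 m, so the box origin is about (0.5845,-0.203), yaw 0.148. The handle is at (0.459,-0.222). The square key is at (0.560,0.206) and the stand yaw is -0.058. I'll move above the handle.

```bash
python3 -m jog '[[3.5,-2.5,-0.3,0,0.3],[3.5,-2.5,0,0,0.59],[3.5,-2.5,0,0,0.59],[3.5,-2.5,0,0,0.59],[3.5,-2.5,0,0,0.59],[3.5,-2.5,0,0,0.59],[3.5,-2.5,0,0,0.59],[3.5,-2.5,0,0,0.59],[3.5,-2.5,0,0,0.59],[3.5,-2.5,0,0,0.59]]' 20; python3 -m jog '[[0,0,0,-0.14,0.59],[0,0,0,-0.14,0.59],[0,0,0,-0.14,0.59],[0,0,0,-0.14,0.59],[0,0,0,-0.14,0.59],[0,0,0,-0.14,0.59],[0,0,0,-0.14,0.59],[0,0,0,-0.14,0.59],[0,0,0,-0.14,0.59],[0,0,0,-0.12,0.59]]'
cat >> h.py <<'E'
def st(target=None,yaw=None):
    s=r.read_state(); M=R.from_quat(s['eef_rot']).as_matrix()
    print('t',round(s['time'],2),'p',s['ee_pos'].round(4),'yawx',round(np.arctan2(M[1,0],M[0,0]),3),'zax',M[:,2].round(3),'F',s['ft_force'].round(1),'w',round(s['width'],4),'j7',s['joint_positions'].round(2)[6])
    if target is not None: print('tool cm',(M.T@(np.array(target)-s['ee_pos'])*100).round(2))
    if yaw is not None: print('turn',(np.arctan2(M[1,0],M[0,0])-yaw+np.pi)%(2*np.pi)-np.pi)
    return s,M
E
python3 -c "
from h import *
st([.4595,-.222,.078],1.719)"
```

```text
time: 1.25
ee_pos: [0.4634, -0.2208, 0.2455]
eef_rot: [0.985, 0.172, -0.001, 0.001]
ft_force: [0.1, -0.2, -0.5]
width: 0.0356
time: 2.25
ee_pos: [0.4672, -0.2117, 0.2454]
eef_rot: [0.625, 0.78, -0.001, -0.001]
ft_force: [0.2, 0.6, 0.5]
width: 0.0359
t 2.25 p [ 0.4672 -0.2117  0.2454] yawx 1.79 zax [-0.002 -0.    -1.   ] F [0.2 0.6 0.5] w 0.0359 j7 0.51
tool cm [-0.84 -0.95 16.74]
turn 0.07122430356808085
```

```bash
python3 -m jog '[[-0.4,-0.5,2.5,0.07,0.59],[-0.4,-0.4,2.5,0,0.59],[0,0,2.5,0,0.59],[0,0,2.5,0,0.59],[0,0,2.0,0,0.59],[0,0,1.5,0,0.59],[0,0,1,0,0.59],[0,0,0.8,0,0.59],[0,0,0.5,0,0.59],[0,0,0.5,0,0.59]]'
python3 -c "
from h import *
st([.4595,-.222,.078],1.719); c=snap('wrist','w1.png'); print(proj(c,[.4595,-.222,.075]))"
```

```text
time: 3.25
ee_pos: [0.4605, -0.2226, 0.0781]
eef_rot: [0.651, 0.759, -0.0, 0.002]
ft_force: [0.4, 0.0, 0.1]
width: 0.0356
t 3.25 p [ 0.4605 -0.2226  0.0781] yawx 1.723 zax [ 0.002 -0.003 -1.   ] F [0.4 0.  0.1] w 0.0356 j7 0.39
tool cm [ 0.07 -0.09  0.01]
turn 0.004098992324959028
(np.float64(315.2739398939484), np.float64(258.5427352985819))
```

View pics/w1.png

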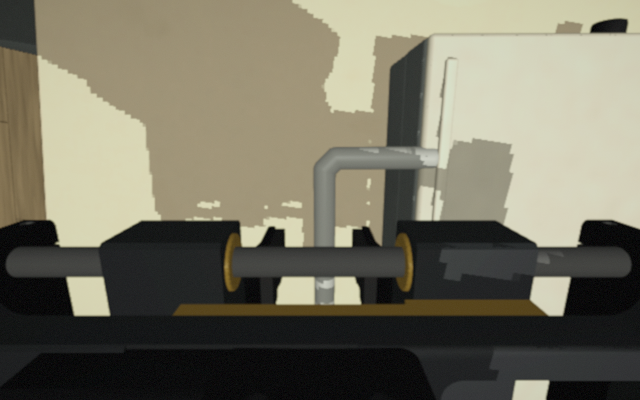

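```bash
python3 -m jog '[[0,0,0,0,1],[0,0,0,0,1],[0,0,0,0,1],[0,0,0,0,1],[0,0.1,-2.1,0,1],[0,0.3,-2.1,0,1],[0,0.5,-2.0,0,1],[0,0.7,-2.0,0,1],[0,0.9,-1.9,0,1],[0,1.1,-1.8,0,1]]' 20
python3 -c "
from h import *
s,M=st(); p=s['ee_pos']; d=np.array([.6676,-.1909])-p[:2]; x=d@[np.cos(.148),np.sin(.148)]; z=p[2]-.003-.075; print(x,z,np.arctan2(z,x),np.hypot(x,z))"
```

```text
time: 4.3
ee_pos: [0.5053, -0.2154, 0.2028]
eef_rot: [0.65, 0.76, 0.007, 0.011]
ft_force: [22.3, -3.4, -21.4]
width: 0.0088
t 4.3 p [ 0.5053 -0.2154  0.2028] yawx 1.726 zax [ 0.026 -0.004 -1.   ] F [ 22.3  -3.4 -21.4] w 0.0088 j7 0.4
0.16415826649901716 0.1247996384473214 0.6500223992085692 0.206210781038588
```

```bash
python3 -m jog '[[0,0.4,0.3,0,1],[0,1.35,-1.4,0,1],[0,1.45,-1.3,0,1],[0,1.55,-1.25,0,1],[0,1.7,-1.2,0,1],[0,1.8,-1.0,0,1],[0,1.9,-0.8,0,1],[0,2.0,-0.6,0,1],[0,2.0,-0.4,0,1],[0,0,0,0,1]]' 20
python3 -c "
from h import *
s,M=st(); p=s['ee_pos']; d=np.array([.6676,-.1909])-p[:2]; x=d@[np.cos(.148),np.sin(.148)]; z=p[2]-.003-.075; print(x,z,np.arctan2(z,x),np.hypot(x,z))"
```

```text
time: 5.3
ee_pos: [0.6413, -0.1949, 0.2791]
eef_rot: [0.651, 0.759, -0.0, 0.003]
ft_force: [0.7, -1.1, 2.2]
width: 0.008
t 5.3 p [ 0.6413 -0.1949  0.2791] yawx 1.723 zax [ 0.005 -0.004 -1.   ] F [ 0.7 -1.1  2.2] w 0.008 j7 0.25
0.026613391581638838 0.2011452154476862 1.439251031822966 0.2028981771948032
```

```bash
python3 -m jog '[[0,1.5,-0.1,0,1],[0,1.5,0,0,1],[0,1.5,0.1,0,1],[0,1.5,0.2,0,1],[0,1.2,0.2,0,1],[0,0.8,0.2,0,1],[0,0.3,0.05,0,1],[0,0,0,0,1],[0,0,0,0,1],[0,0,0,0,1]]' 20
python3 -c "
from h import *
s,M=st(); p=s['ee_pos']; d=np.array([.6676,-.1909])-p[:2]; x=d@[np.cos(.148),np.sin(.148)]; z=p[2]-.003-.075; print(x,z,np.arctan2(z,x),np.hypot(x,z)); snap('scene','d.png')"
```

```text
time: 6.3
ee_pos: [0.7208, -0.1823, 0.2739]
eef_rot: [0.652, 0.759, -0.001, 0.001]
ft_force: [1.8, 0.4, -2.1]
width: 0.0075
t 6.3 p [ 0.7208 -0.1823  0.2739] yawx 1.722 zax [ 0.    -0.003 -1.   ] F [ 1.8  0.4 -2.1] w 0.0075 j7 0.2
-0.053914044005462014 0.19587948449172027 1.83938647913486 0.20316371867477956
```

View pics/d.png

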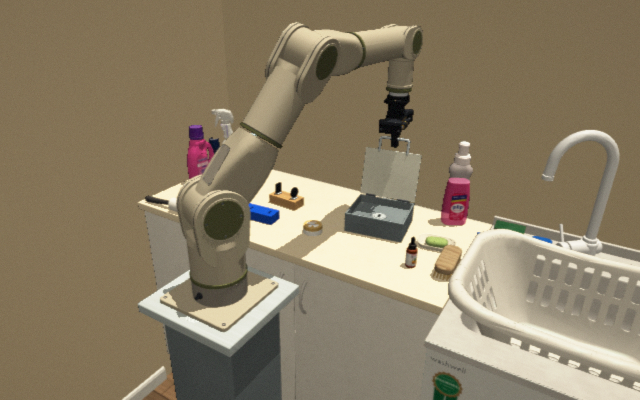

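The flap stands open at about 1.8 rad, its plate spanning (365,150)-(418,200). Release and go over to the key.

```bash
python3 -m jog '[[0,0,0,0,0.6],[0,0,0,0,0.6],[0,0,-1,0,0.6],[0,0,-3,0,0.6],[0,0,-3,0,0.6],[3,0,-2,0,0.6],[4,-1,0,0,0.6],[4,-1,0,0,0.6],[4,-1,0,0,0.6],[4,-1,0,0,0.6]]' 20; python3 -m jog '[[4.5,-1,0,0,0.6],[4.5,-1,0,0,0.6],[4.5,-1,0,0,0.6],[4.5,-1,0,0,0.6],[3.5,-1,0,0,0.6],[0,0,2,-0.14,0.6],[0,0,2,-0.14,0.6],[0,0,2,-0.14,0.6],[0,0,2,-0.14,0.6],[0,0,2,-0.14,0.6]]'
python3 -c "
from h import *
st([.56,.2057,.15],3.083)"
```

```text
time: 7.35
ee_pos: [0.6509, -0.0024, 0.3719]
eef_rot: [0.656, 0.754, -0.001, 0.003]
ft_force: [0.9, 0.2, -0.1]
width: 0.0348
time: 8.35
ee_pos: [0.565, 0.2218, 0.2837]
eef_rot: [0.342, 0.94, 0.003, 0.011]
ft_force: [-0.1, 0.7, 0.3]
width: 0.0349
t 8.35 p [0.565  0.2218 0.2837] yawx 2.444 zax [ 0.022 -0.001 -1.   ] F [-0.1  0.7  0.3] w 0.0349 j7 0.25
tool cm [-0.41 -1.74 13.35]
turn -0.638796501957835
```

```bash
python3 -m jog '[[0,-0.8,2,-0.14,0.6],[0,-0.8,2,-0.14,0.6],[0,0,2,-0.14,0.6],[0,0,2,-0.14,0.6],[0,0,1.5,-0.08,0.6],[0,0,1,0,0.6],[0,0,1,0,0.6],[0,0,0.8,0,0.6],[0,0,0,0,0.6],[0,0,0,0,0.6]]' 20
python3 - <<'E'
from h import *
st([.56,.2057,.12],3.083)
c=snap('wrist'); t=r.camera('top'); s=r.camera('scene'); print(proj(c,[.56,.2057,.076]),c['cx'],c['cy'],c['fx'])
w=c['pixels'][:,:,::-1]
x=cv2.resize(t['pixels'][150:235,350:440,::-1],(400,378),interpolation=cv2.INTER_CUBIC)
y=cv2.resize(s['pixels'][165:245,335:425,::-1],(400,378),interpolation=cv2.INTER_CUBIC)
cv2.imwrite('pics/e.png',np.vstack([np.hstack([x,y]),cv2.resize(w[:, :],(800,500))])[:870]) 
im=cv2.imread('pics/e.png'); cv2.imwrite('pics/e.png',np.vstack([im[:378], cv2.resize(w[100:300,100:540],(800,220))]))
cv2.imwrite('pics/w2.png',w)
E
```

```text
time: 9.35
ee_pos: [0.5603, 0.2077, 0.1612]
eef_rot: [0.017, 1.0, -0.001, 0.014]
ft_force: [0.4, 0.6, 1.5]
width: 0.0348
t 9.35 p [0.5603 0.2077 0.1612] yawx 3.107 zax [ 0.028 -0.002 -1.   ] F [0.4 0.6 1.5] w 0.0348 j7 0.85
tool cm [ 0.14 -0.2   4.12]
turn 0.024112857711143132
(np.float64(315.0306113759802), np.float64(208.57779121925253)) 318.08366552110624 200.25877244632105 320.36172667051574
```

View pics/e.png

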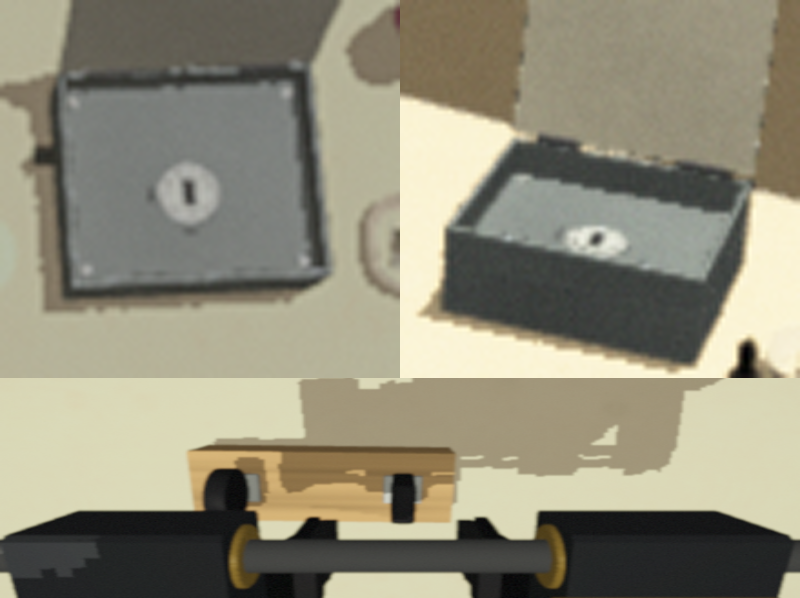

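View pics/w2.png

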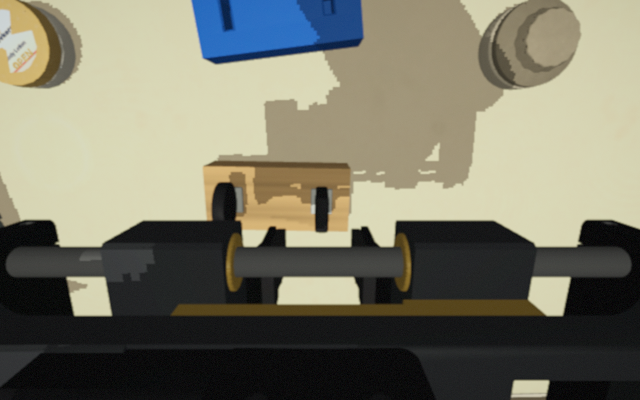

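```bash
python3 - <<'E'
from h import *
c=r.camera('wrist');w=c['pixels'];s,M=st()
print([ (v,np.where(w[v,295:345].max(1)<45)[0][[0,-1]]+295) for v in range(186,228,6) if (w[v,295:345].max(1)<45).any()])
T=c['camera_from_world'];print('cam',-T[:3,:3].T@T[:3,3],'look',-T[2,:3])
for v in (190,208,225):print(onz(c,321.5,v,.076),onz(c,321.5,v,.04))
E
```

```text
t 9.55 p [0.5603 0.2077 0.1613] yawx 3.108 zax [ 0.028 -0.002 -1.   ] F [-0.3  1.2  0.2] w 0.0349 j7 0.85
[(192, array([317, 326])), (198, array([316, 327])), (204, array([316, 327])), (210, array([316, 327])), (216, array([316, 326])), (222, array([316, 326]))]
cam [0.49182626 0.21041967 0.29979727] look [ 0.26706363 -0.00991367 -0.9636279 ]
[0.54628882 0.21083326 0.076     ] [0.55504966 0.21089979 0.04      ]
[0.55979494 0.21040791 0.076     ] [0.57072837 0.21040601 0.04      ]
[0.57294567 0.20999374 0.076     ] [0.58599452 0.20992523 0.04      ]
```

```bash
python3 -m jog '[[0.1,0.1,2,0.025,0.6],[0.1,0,2,0,0.6],[0,0,2,0,0.6],[0,0,1.5,0,0.6],[0,0,1.0,0,0.6],[0,0,0.7,0,0.6],[0,0,0.3,0,0.6],[0,0,0.1,0,0.6],[0,0,0,0,0.6],[0,0,0,0,0.6]]' 30
python3 -c "
from h import *
st([.56,.209,.064],3.083)"
```

```text
time: 10.55
ee_pos: [0.5643, 0.2099, 0.0659]
eef_rot: [0.031, 0.999, 0.001, 0.018]
ft_force: [0.3, -0.2, 1.3]
width: 0.0348
t 10.55 p [0.5643 0.2099 0.0659] yawx 3.08 zax [ 0.036 -0.    -0.999] F [ 0.3 -0.2  1.3] w 0.0348 j7 0.76
tool cm [ 0.43 -0.11  0.18]
turn -0.0027994984870698403
```

```bash
python3 -m jog '[[0.4,-0.05,0.1,0,0.6],[0,0,0,0,0.6],[0,0,0,0,0.9],[0,0,0,0,1],[0,0,0,0,1],[0,0,0,0,1],[0,0,0,0,1],[0,0,0,0,1],[0,0,0,0,1],[0,0,0,0,1]]' 40
python3 -c "
from h import *
st([.56,.209,.064],3.083)"
```

```text
time: 11.55
ee_pos: [0.5605, 0.2098, 0.0659]
eef_rot: [0.031, 0.999, 0.001, 0.019]
ft_force: [-0.0, -0.9, 0.1]
width: 0.01
t 11.55 p [0.5605 0.2098 0.0659] yawx 3.08 zax [ 0.037  0.    -0.999] F [-0.  -0.9  0.1] w 0.01 j7 0.76
tool cm [ 0.05 -0.08  0.19]
turn -0.002977531708175274
```

```bash
python3 -m jog '[[-0.02,0,-0.5,0,1],[-0.05,0,-1,0,1],[-0.05,0,-1.2,0,1],[-0.06,0,-1.5,0,1],[-0.08,0,-2,0,1],[-0.08,0,-2,0,1],[-0.08,0,-2,0,1],[-0.08,0,-2,0,1],[0,0,-1,0,1],[0,0,0,0,1]]'
python3 - <<'E'
from h import *
c=r.camera('top');s=r.camera('scene')
img=cv2.cvtColor(c['pixels'],cv2.COLOR_RGB2GRAY)[180:208,378:408]
m=(img>150).astype(np.uint8); n,l,S,C=cv2.connectedComponentsWithStats(m); k=1+np.argmax(S[1:,4]); 
cs,_=cv2.findContours((l==k).astype(np.uint8),0,1); e=cv2.fitEllipse(max(cs,key=len));print(S[k],e)
u,v=e[0][0]+378,e[0][1]+180; L=onz(c,u,v,.047);print('disc top',L, 'slot',onz(c,392.3,193.2,.047))
b=np.array([.5845,-.2033]);cy,sy=np.cos(.148),np.sin(.148)
print('box model',b+[-.01*cy,-.01*sy]); print('scene predicted px', proj(s,L), 'seen',(335+(595-400)/4.444,165+239/4.725))
print('scene disc', onz(s,335+(595-400)/4.444,165+239/4.725,.047))
st([L[0],L[1],.2],3.29)
E
```

```text
time: 12.55
ee_pos: [0.5608, 0.2105, 0.2127]
eef_rot: [0.03, 0.999, 0.002, 0.021]
ft_force: [-0.7, -0.3, -0.9]
width: 0.0095
[  8   7  13  13 117] ((13.976195335388184, 12.958795547485352), (11.967442512512207, 12.579538345336914), 128.9083709716797)
disc top [ 0.57624763 -0.20543568  0.047     ] slot [ 0.5755156  -0.20661871  0.047     ]
box model [ 0.57460932 -0.2047746 ]
scene predicted px (np.float64(378.2039461039686), np.float64(215.2686018258321)) seen (378.8793879387939, 215.58201058201058)
scene disc [ 0.57535628 -0.20838573  0.047     ]
t 12.65 p [0.5603 0.2101 0.2108] yawx 3.081 zax [ 0.041  0.001 -0.999] F [ 0.6  0.2 -0.3] w 0.0096 j7 0.85
tool cm [ -4.05 -41.38   1.09]
turn -0.20874769691031103
```

```bash
python3 -m jog '[[0,-3,0,0,1],[-0.4,-4.2,0,0,1],[-0.4,-4.2,0,0,1],[-0.4,-4.2,0,0,1],[-0.4,-4.2,0,0,1],[-0.4,-4.2,0,0,1],[-0.4,-4.2,0,0,1],[-0.4,-4.2,0,0,1],[-0.4,-4.2,0,0,1],[-0.4,-3,0,0,1]]'
python3 -m jog '[[0,0,0,-0.1,1],[0,0,0,-0.1,1],[0,0,0,0,1],[0,0,0,0,1],[0,0,0,0,1],[0,0,0,0,1],[0,0,0,0,1],[0,0,0,0,1],[0,0,0,0,1],[0,0,0,0,1]]'
python3 -c "
from h import *
st([.5755,-.206,.15],3.29)"
```

```text
time: 13.65
ee_pos: [0.5672, -0.197, 0.1975]
eef_rot: [0.025, 1.0, 0.003, 0.012]
ft_force: [0.6, -0.8, 0.1]
width: 0.0099
time: 14.65
ee_pos: [0.5637, -0.2024, 0.1908]
eef_rot: [-0.07, 0.997, 0.004, 0.007]
ft_force: [0.3, -0.2, -0.5]
width: 0.01
t 14.65 p [ 0.5637 -0.2024  0.1908] yawx -3.001 zax [ 0.014  0.008 -1.   ] F [ 0.3 -0.2 -0.5] w 0.01 j7 1.81
tool cm [-1.06 -0.55  4.09]
turn -0.007643804624505535
```

```bash
python3 -m jog '[[-0.5,-0.25,1,0,1],[-0.5,-0.3,1,0,1],[-0.1,0,1,0,1],[0,0,1,0,1],[0,0,1,0,1],[0,0,1,0,1],[0,0,0.6,0,1],[0,0,0,0,1],[0,0,0,0,1],[0,0,0,0,1]]'
python3 - <<'E'
from h import *
st([.5755,-.206,.12],3.29)
c=snap('wrist'); w=c['pixels'][:,:,::-1]; t=r.camera('top'); s=r.camera('scene')
print(proj(c,[.5755,-.206,.047]))
y=cv2.resize(s['pixels'][165:225,345:425,::-1],(400,300),interpolation=cv2.INTER_CUBIC)
x=cv2.resize(t['pixels'][160:220,355:435,::-1],(400,300),interpolation=cv2.INTER_CUBIC)
cv2.imwrite('pics/f.png',np.vstack([cv2.resize(w[170:320,220:420],(800,300)),np.hstack([x,y])]))
E
```

```text
time: 15.65
ee_pos: [0.5767, -0.2059, 0.1174]
eef_rot: [-0.07, 0.998, 0.004, 0.006]
ft_force: [-0.4, -0.3, -1.5]
width: 0.0097
t 15.65 p [ 0.5767 -0.2059  0.1174] yawx -3.001 zax [ 0.012  0.009 -1.   ] F [-0.4 -0.3 -1.5] w 0.0097 j7 1.77
tool cm [ 0.12  0.   -0.26]
turn -0.00786995609081309
(np.float64(317.0635225310609), np.float64(214.953786742933))
```

View pics/f.png

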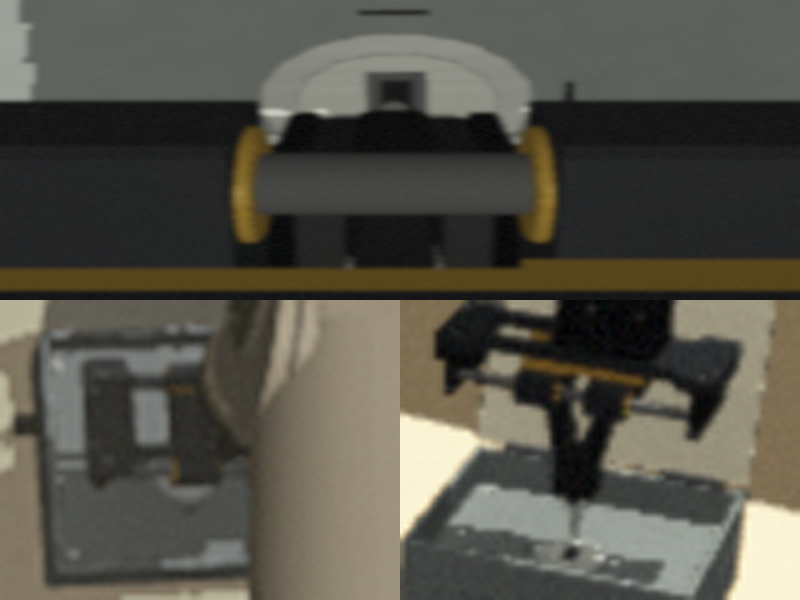

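Wrist crop: slot and disc centred at column 318.7, in line with the key head. Scene crop: the blade tip is just above the disc. I'll check the fore-aft offset.

```bash
python3 - <<'E'
from h import *
c=r.camera('wrist');s=r.camera('scene')
g=cv2.cvtColor(c['pixels'],cv2.COLOR_RGB2GRAY)
print('col',g[180:232,319].tolist())
print('disc front edge', onz(c,318.7,187.5,.047),'slot mouth/front', onz(c,318.7,206,.044), 'expected front',.5755-.0173,-.206-.0026, 'slot end exp', .5755-.0079,'mouth',.5755-.0114)
L=proj(s,[.5755,-.206,.047]);print('lock in scene',L, 'tip if at TCP', proj(s,[.5767,-.2059,.0595]))
gg=cv2.cvtColor(s['pixels'],cv2.COLOR_RGB2GRAY)
print(gg[200:220,368:390])
E
```

```text
col [96, 97, 98, 97, 98, 98, 107, 126, 139, 141, 141, 141, 143, 142, 141, 137, 131, 132, 142, 143, 144, 145, 146, 145, 141, 128, 87, 68, 68, 60, 41, 26, 26, 23, 27, 25, 24, 25, 24, 25, 45, 69, 82, 85, 72, 42, 15, 14, 12, 14, 14, 10]
disc front edge [ 0.55643789 -0.2076327   0.047     ] slot mouth/front [ 0.5700291  -0.20567781  0.044     ] expected front 0.5582 -0.20859999999999998 slot end exp 0.5676 mouth 0.5641
lock in scene (np.float64(378.2620557608906), np.float64(215.3935959129414)) tip if at TCP (np.float64(378.62521583072606), np.float64(212.00510482917727))
[[ 65  65  68  66  66  64  62  43  24  16   4   5  17  10  14  10  21  44
   65  69  71  82]
 [ 69  64  65  67  67  68  59  46  16  14  11  16  15  17  12  11  28  49
   62  64  64  62]
 [ 84  79  77  69  63  65  61  45  19  13  13   7  13  15  14  13  25  51
   64  61  61  60]
 [148 146 131  93  83  82  75  56  27  28  14   7   9  18  14  20  45  62
   64  64  62  63]
 [157 158 150 140 144 145 146 128  85  74  40  15  22  31  29  37  61  64
   62  58  61  63]
 [153 153 154 156 155 155 156 152 145 128  81  47  56  90  81
[... 634 characters left out ...]
6 133 140 157 158 157 157 159
  160 161 161 158]
 [ 73  72  77  83  97 104 109 119 126 129 128 141 186 174 171 165 163 160
  158 158 156 161]
 [ 72  73  66  84 122 118 119 125 128 119  87  73 102 124 134 149 179 161
  157 160 159 161]
 [ 76  72  65  82 110 116 123 130 123  96  51  37  73 113 129 133 145 149
  151 151 156 154]
 [ 95  83  83  89  99 113 110 128 118  89  56  57  96 125 128 147 187 182
  115 106 102 115]
 [132 133 123 121 105 113 119 115 121 121 114 104 118 122 124 119 126 118
   98 135 129  87]
 [ 80  85  84  88 104 128 140 139 137 129 121 113 116 121 116 110  94  77
   83  88  94  80]
 [ 66  64  66  68  72  79  84  85  89 106 126 138 144 137 116  99  87  83
   86  84  80  81]]
```

```bash
python3 -m jog '[[0.1,0,0.3,0,1],[0,0,0.3,0,1],[0,0,0.3,0,1],[0,0,0.3,0,1],[0,0,0.2,0,1],[0,0,0.2,0,1],[0,0,0.2,0,1],[0,0,0.2,0,1],[0,0,0,0,1],[0,0,0,0,1]]' 50
python3 -c "
from h import *
st([.5755,-.206,.12],3.29)"
```

```text
time: 16.9
ee_pos: [0.5758, -0.2058, 0.0955]
eef_rot: [-0.07, 0.998, 0.004, 0.006]
ft_force: [-0.4, 0.3, -0.5]
width: 0.0097
t 16.9 p [ 0.5758 -0.2058  0.0955] yawx -3.001 zax [ 0.012  0.009 -1.   ] F [-0.4  0.3 -0.5] w 0.0097 j7 1.76
tool cm [ 0.    0.   -2.45]
turn -0.00784742273614647
```

The blade slid 9 mm into the slot without force. Now press and rock.

```bash
python3 -m jog '[[0,0,0.3,0.05,1],[0,0,0.3,-0.1,1],[0,0,0.3,0.1,1],[0,0,0.3,-0.1,1],[0,0,0.3,0.1,1],[0,0,0.3,-0.1,1],[0,0,0.3,0.1,1],[0,0,0.3,-0.1,1],[0,0,0.3,0.05,1],[0,0,0,0,1]]' 60
python3 -c "
from h import *
st([.5755,-.206,.079],3.29)"
```

```text
time: 17.9
ee_pos: [0.5769, -0.2058, 0.0794]
eef_rot: [-0.07, 0.998, 0.001, 0.006]
ft_force: [0.9, -0.7, -8.5]
width: 0.0097
t 17.9 p [ 0.5769 -0.2058  0.0794] yawx -3.002 zax [ 0.012  0.004 -1.   ] F [ 0.9 -0.7 -8.5] w 0.0097 j7 1.74
tool cm [0.14 0.   0.04]
turn -0.00858954730140482
```

```bash
python3 -m jog '[[0.05,0,0.3,0.08,1],[0,0,0.3,-0.1,1],[0,0,0.3,0.1,1],[0,0,0.3,-0.1,1],[0,0,0.3,0.08,1],[0,0,0.4,-0.1,1],[0,0,0.4,0.1,1],[0,0,0.3,-0.06,1],[0,0,0.3,0,1],[0,0,0.3,0,1]]' 60
python3 - <<'E'
from h import *
s,M=st([.5755,-.206,.079],3.29)
c=r.camera('wrist');s=r.camera('scene');w=c['pixels'][:,:,::-1]
y=cv2.resize(s['pixels'][165:225,345:425,::-1],(800,600),interpolation=cv2.INTER_CUBIC)[100:500]
cv2.imwrite('pics/g.png',np.vstack([cv2.resize(w[180:260,260:380],(400,200)).repeat(1,1) if 0 else cv2.resize(w[180:240,240:400],(800,200)),y]))
E
```

```text
time: 18.9
ee_pos: [0.5772, -0.2054, 0.0787]
eef_rot: [-0.07, 0.998, -0.006, 0.004]
ft_force: [-15.2, 3.5, 29.5]
width: 0.0096
t 18.9 p [ 0.5772 -0.2054  0.0787] yawx -3.001 zax [ 0.01  -0.011 -1.   ] F [-15.2   3.5  29.5] w 0.0096 j7 1.73
tool cm [ 0.18 -0.04 -0.03]
turn -0.008061603411673168
```

View pics/g.png

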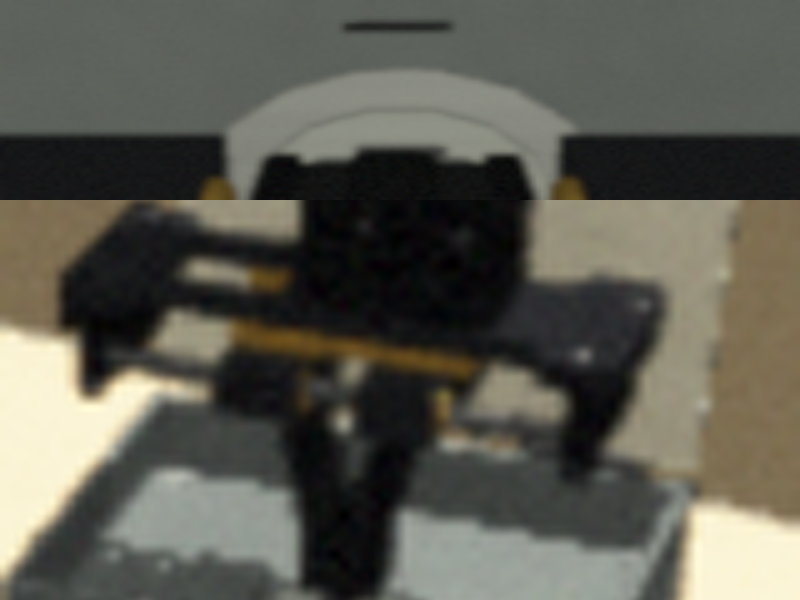

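TCP is at 0.0787, against 0.0789 predicted for home, and takes 29 N with no further travel, so the collar is seated. Now turn clockwise.

```bash
python3 -m jog '[[0.08,0,0,0,1],[0.05,0,0.05,0.1,1],[0,0,0.05,0.12,1],[0,0,0.05,0.12,1],[0,0,0.05,0.12,1],[0,0,0.05,0.12,1],[0,0,0.05,0.12,1],[0,0,0.05,0.12,1],[0,0,0.05,0.12,1],[0,0,0.05,0,1]]' 60
python3 -c "
from h import *
s,M=st([.5755,-.206,.079],3.29);print(s['torque'].round(2))"
```

```text
time: 20.0
ee_pos: [0.5776, -0.2027, 0.0791]
eef_rot: [0.404, 0.915, -0.002, 0.008]
ft_force: [-2.8, 0.8, 5.7]
width: 0.01
t 20.0 p [ 0.5776 -0.2027  0.0791] yawx 2.309 zax [ 0.013 -0.01  -1.   ] F [-2.8  0.8  5.7] w 0.01 j7 0.82
tool cm [-0.11 -0.38  0.01]
turn -0.9809769054383324
[0.12 0.74 0.04]
```

```bash
python3 -m jog '[[0,-0.1,0.05,0.1,1],[0,-0.1,0.05,0.1,1],[0,-0.05,0.05,0.1,1],[0,0,0.05,0.1,1],[0,0,0.05,0.1,1],[0,0,0.05,0.1,1],[0,0,0.05,0.05,1],[0,0,0.05,0.03,1],[0,0,0.05,0.03,1],[0,0,0.05,0.03,1]]' 60
python3 -c "
from h import *
s,M=st([.5755,-.206,.079],3.29);print(s['torque'].round(2))"
```

```text
time: 21.0
ee_pos: [0.5787, -0.2023, 0.0791]
eef_rot: [0.703, 0.711, 0.003, 0.011]
ft_force: [-3.2, 0.6, 6.6]
width: 0.0098
t 21.0 p [ 0.5787 -0.2023  0.0791] yawx 1.582 zax [ 0.019 -0.011 -1.   ] F [-3.2  0.6  6.6] w 0.0098 j7 0.15
tool cm [-0.37 -0.32  0.01]
turn -1.7079882868651035
[0.12 0.77 0.05]
```

```bash
python3 -m jog '[[0,0,0.1,0.05,1],[0,0,0.1,0.05,1],[0,0,0.1,0.05,1],[0,0,0.1,0.05,1],[0,0,0.1,0.05,1],[0,0,0.1,0.05,1],[0,0,0.1,0.03,1],[0,0,0.1,0.02,1],[0,0,0.1,0.02,1],[0,0,0.1,0.02,1]]' 60
python3 - <<'E'
from h import *
s,M=st([.5793,-.2045,.079],3.29);print(s['torque'].round(2),s['joint_vel'].round(3))
c=r.camera('wrist');s=r.camera('scene');w=c['pixels'][:,:,::-1]
y=cv2.resize(s['pixels'][145:225,345:435,::-1],(500,444),interpolation=cv2.INTER_CUBIC)
cv2.imwrite('pics/i.png',np.vstack([cv2.resize(w[150:250,240:400],(500,312)),y])[:600])
cv2.imwrite('pics/i.png',np.hstack([cv2.resize(w[150:260,240:400],(400,275)),cv2.resize(y,(400,275))]))
E
```

```text
time: 22.0
ee_pos: [0.5796, -0.2015, 0.0788]
eef_rot: [0.816, 0.577, 0.002, 0.012]
ft_force: [-5.7, 0.4, 12.6]
width: 0.0102
t 22.0 p [ 0.5796 -0.2015  0.0788] yawx 1.231 zax [ 0.018 -0.018 -1.   ] F [-5.7  0.4 12.6] w 0.0102 j7 -0.19
tool cm [-0.29  0.07 -0.01]
turn -2.0589731143608105
[0.42 1.54 1.13] [-0.028 -0.002  0.028  0.003 -0.003 -0.001 -0.149]
```

View pics/i.png

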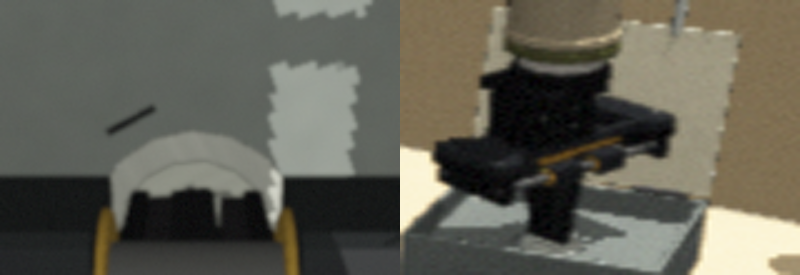

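The stop is reached: moment 1.13 N m. I'll ease back a little so it rests lightly against the stop.

```bash
python3 -m jog '[[0,0,0.05,-0.07,1],[0,0,0.05,-0.07,1],[0,0,0.05,-0.04,1],[0,0,0.05,0,1],[0,0,0.05,0,1],[0,0,0.05,0,1],[0,0,0.05,0,1],[0,0,0.05,0,1],[0,0,0.05,0,1],[0,0,0.05,0,1]]' 60
python3 -c "
from h import *
s,M=st([.5793,-.2045,.079],3.29);print(s['torque'].round(2),s['joint_vel'].round(3))"
```

```text
time: 23.1
ee_pos: [0.579, -0.2009, 0.0789]
eef_rot: [0.742, 0.67, -0.002, 0.013]
ft_force: [-2.8, 0.9, 6.0]
width: 0.0095
t 23.1 p [ 0.579  -0.2009  0.0789] yawx 1.469 zax [ 0.015 -0.022 -1.   ] F [-2.8  0.9  6. ] w 0.0095 j7 0.03
tool cm [-0.36  0.07 -0.  ]
turn -1.8212477286222286
[0.15 0.95 0.27] [ 0.004 -0.    -0.006 -0.002  0.007  0.003  0.041]
```

```bash
python3 - <<'E'
from h import *
for i in range(4):
    [r.camera('top') for _ in range(4)]
    s,M=st(None,3.29);print(s['torque'].round(2))
c=snap('scene'); t=r.camera('top')
g0=cv2.imread('pics/a.png');
x=cv2.resize(c['pixels'][165:285,240:430,::-1],(760,480)); cv2.imwrite('pics/j.png',x)
E
```

```text
t 23.3 p [ 0.579  -0.2008  0.0789] yawx 1.469 zax [ 0.015 -0.022 -1.   ] F [-2.1  0.8  6.5] w 0.0095 j7 0.03
turn -1.821345411884894
[0.15 0.95 0.31]
t 23.5 p [ 0.579  -0.2008  0.0789] yawx 1.469 zax [ 0.015 -0.022 -1.   ] F [-2.8  1.3  7. ] w 0.0094 j7 0.03
turn -1.8213444361949633
[0.11 0.95 0.33]
t 23.7 p [ 0.579  -0.2008  0.0789] yawx 1.469 zax [ 0.015 -0.022 -1.   ] F [-4.   0.4  7.3] w 0.0098 j7 0.03
turn -1.821363572539999
[0.1  0.89 0.28]
t 23.9 p [ 0.579  -0.2008  0.0789] yawx 1.469 zax [ 0.015 -0.022 -1.   ] F [-3.6  1.5  7. ] w 0.0095 j7 0.03
turn -1.82142530327165
[0.09 0.93 0.36]
```

View pics/j.png

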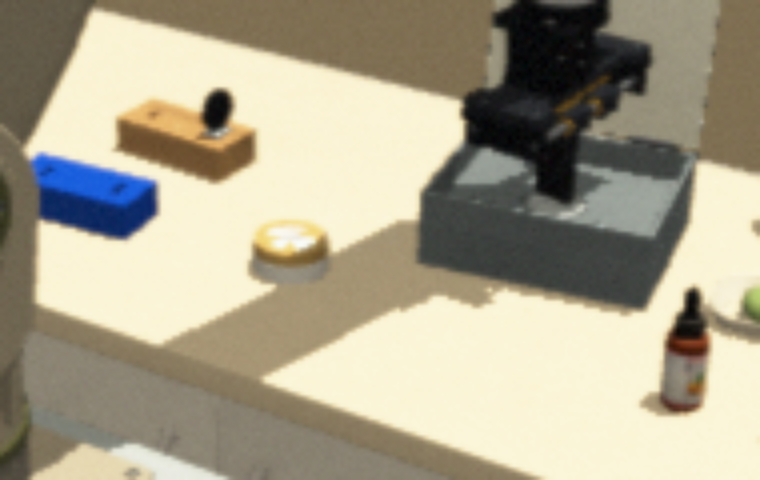

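The hold is steady against the stop. The flap is open, the round key is still in the stand, and the tin and dropper are untouched. Handing in.

```bash
python3 -c "
from h import *
r.close_job(); st()"
```

```text
the job is handed in; nothing more can be done
the job is handed in; nothing more can be done
```

The job is handed in with the arm still holding the square-headed key turned against its stop in the lock. I opened the flap to about 1.8 rad, drew that key from the wooden stand, and pressed and rocked it home before turning it clockwise.

**Final checks**
- **Seating:** the TCP was at z = 0.0789 m, the height predicted for fully home, and the key took 29 N without moving further before the turn.
- **Turn:** the tool had turned 1.82 rad. That is the 1.55 rad stop, about 0.15 rad of play and a little twist in the grip. The steady moment of about 0.3 N m is more than the spring's roughly 0.09 N m, so it is on the stop.
- **Hold:** the pose was still for 0.8 s, the gripper was 9.5 mm open on the key, and the tool tilt was about 0.03 rad.
- **Surroundings:** the last picture shows the flap open, the round key in its stand, and the tin and dropper in place. The timer was not in that crop, but the arm stayed well clear of it.

**What disagreed or was not confirmed**
- **Lock position:** the cameras put the lock about 4 mm from the centre I worked out from the turning motion. The final TCP was about 3.6 mm from that centre, so the key may lean by up to about 0.07 rad, inside the 0.15 rad limit.
- **Overturn:** I first turned past the stop, to about 1.1 N m, then eased back.
- **Flap pull:** my first flap arc pulled outward with about 30 N before I corrected it.
- **Lock angle:** I could not read it directly; it is inferred from the tool turn and the moment.

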